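# Turn a tray over on the turning ramp

### The job

The small square tray lies hollow down on the deck of the turning ramp. Without lifting it off, push it over the edge so that it slides down and comes to rest leaning on the ramp; then reach into the notch behind it and tip it up and over about its foot, so that it lies hollow up on the bed. Finally slide it gently home, flush against both the end stop and the side fence, and leave the spoon and the offcut beside the ramp where they lie.

Things in the scene. Friction and masses are not known exactly. Their poses are not given: they have to be found in the camera images.
- stand: Wooden turning ramp, fixed, 310 x 130. Origin under its centre on the table; x points level downhill, y across, z up. In its frame (mm), all parts 130 wide unless said: deck at z 78 from x -155 to its edge at x -35; ramp, 50 degrees steep, down to x 22, z 10; groove, floor z 10, to x 46; bed at z 18 from x 46 to the end stop's face at x 141. No walls except stop and fence.
- deck_edge (a point): Middle of the deck's edge, top of the ramp (ramp's x -35, y 0, z 78), axes as the ramp's. Once the tray's centre is pushed past this edge the tray tips and slides down by itself.
- notch (a point): Middle of the uphill end of the notch, at deck height (ramp's x -95, y 0, z 78), axes as the ramp's. The notch cuts deck and ramp: 48 wide (y -24 to 24), from here downhill right through the ramp, open above, floor at z 10. It gives a finger room to get behind a tray that leans on the ramp.
- seat (a point): Ramp's x 101, y 15, z 26, axes as the ramp's: where the turned tray's centre is when it touches both the end stop (face at x 141, full width) and the side fence (inner face at y 55, along x 51 to 141). Both stand 14 above the bed; the bed's -y side is open and ends at y -65.
- tray_centre (a point): Centre (8 from either face) of the loose wooden tray, 80 x 80 x 16, 40 to 85 g: a 7 thick floor, a rim 9 wide and 9 high round a hollow 62 x 62, 9 deep. Starts hollow down on the deck, up to 0.2 rad askew. x, y along its sides; z out of its plain face: up at the start, outward from the ramp when it leans, down when turned over.
- tray: The same tray; origin in the middle of its rim's face (hollow side). Sliding down, it comes to rest leaning on the ramp, plain face outward, foot in the groove, top edge just below the deck. It stays there till swung from behind, about its foot, 15 degrees past upright; then it falls onto the bed, hollow up. A level push can bind the rim on the finger: swing it up and over.
- caddy: Fixed box of spoon blanks, 130 x 200, up to 150 high; origin under its centre. It and the ramp swap places.
- offcut: loose light offcut block 60 x 35 x 30, lying beside the ramp; origin under its centre
- spoon: loose wooden spoon lying beside the ramp
There are look-alikes about, which are no part of the job. What is shaped like the tray but black or blue is not meant.

How it is judged (in metres and radians):
On the way, in this order (a step that is already met when the one before it is completed fails the run):
1. the tray rests leaning on the ramp, plain face outward, foot in the groove (angle between tray_centre's own z axis and vertical between 0.6 and 1.15 rad and x of tray_centre in the frame of stand between -0.015 and 0.035 m and z of tray_centre in the frame of stand below 0.058 m and linear speed of tray below 0.03 m/s), for 0.2 s.
2. the tray lies hollow up on the bed (angle between tray_centre's own z axis and vertical above 3.05 rad and z of tray_centre in the frame of stand below 0.03 m and x of tray_centre in the frame of stand above 0.05 m and linear speed of tray below 0.1 m/s), for 0.2 s.
At the end, for the whole second after the job is handed in: The tray lies flat, hollow up, on the bed, within 2.5 mm of touching both the end stop and the side fence, square to them within 0.05 rad, and at rest (angle between tray_centre's own z axis and vertical above 3.08 rad and x of tray_centre in the frame of seat between -0.0025 and 0.003 m and y of tray_centre in the frame of seat between -0.0025 and 0.003 m and z of tray_centre in the frame of seat below 0.003 m and (angle between the x axis of tray_centre and the x axis of stand, either way round below 0.05 rad or angle between the y axis of tray_centre and the x axis of stand, either way round below 0.05 rad) and linear speed of tray below 0.01 m/s).
It fails at once if the tray is lifted more than 45 mm off the deck (z of tray_centre in the frame of stand above 0.131 m).
It fails at once if the tray is pressed with more than 25 N (contact force between the fingers and tray above 25 N).
It fails at once if the spoon or the offcut is moved more than 20 mm (distance of any of offcut, spoon from where it was at the start of the episode above 0.02 m).
It also fails if it takes over 61 s, if anything falls off the work surface, if the arm or the gripper's body presses on something with over 40 N, if the wrist force passes 120 N, or if a joint passes its speed limit or range.

### The arm

A 6-joint arm with a two-finger parallel gripper is mounted at the origin on the work surface. World frame = base frame: x ahead of the robot, y to its left, z up, the work surface at z = 0. Lengths are in mm, angles in degrees, forces in N, time in s.
With the tool pointing down it reaches from about 300 to 750 mm from the base axis. Payload 8.5 kg.
Tool frame: the origin (TCP) lies at the very end of the fingers, on their centre line; the grasp point (between the pads) lies bot.grasp_offset behind it (bot.grasp_offset is the distance from the TCP to the grasp point, in mm); z points along the fingers, y is the line along which they close (so a half turn about z gives the same grasp; the last joint's range is limited). The gripper opens to 88 mm and grips with 3 to 60 N. Pads are 18 mm wide; open, the fingers measure 123 mm over their backs; the gripper's body (75 mm by 187 mm) begins 45 mm behind the grasp point.
Start: joints at [54.471, 21.807, 74.336, -0, 83.858, -12.336], TCP at [216.599, 505.534, 199.848] pointing down, gripper open.
Joint ranges: [-178.18, 178.18], [-50.72, 133.34], [12.68, 142.11], [-81.47, 261.47], [9.98, 163.14], [-165.26, 165.26]. Speed limits (degrees/s): [136.94, 136.94, 180, 180, 180, 180].

### API

Orientations are given as a 3x3 rotation matrix whose columns are the frame's x, y, z axes.
In Python, from cell import monitor, optics, ticket, bot gives the robot as it stands. The module is installed in compiled form; this text tells all that it offers.
- The arm moves only by the tool servo_tool, never from a script. Its argument "motion" is a list of rows, each a list of 3 entries, a list of its own where there are three numbers: the finger opening in m, from 0 to 0.0881, then the shift along the tool's x, y, z in m, then the turn about the tool's z in rad. A call has 1 to 5 rows; each row shifts and turns the commanded pose from where the row before left it, along the tool's axes as they then stand; what a row does not reach is not made up. A row lasts 1/10 s, in which the tool goes at most 50 mm and 8.59 degrees, less where a joint would pass 70% of its speed; a pose out of reach is approached as far as the arm can. A call is refused whole if a number of a shift passes 0.05 or a number of a turn 0.15, either way. A call with a gripper value outside its range is refused whole. The fingers move at their own pace and stop on an object; "squeeze" is the grip in N (left out, the last holds). Time passes only in rows, so rows that do not move let the fingers close. It gives the time, the measured TCP pose, the force, the opening and the grip force at its end, in the units of the state.
- monitor.get_obs(): the state, without advancing time (a new reading comes with each control period).
- optics.grab_frame(name): name is "side" or "top"; returns the picture (480x640x3 uint8, blue, green, red); there is no depth.
- optics.camera_model(name): a dict with "mtx" (3x3 intrinsics, pixels), "extrinsics" (4x4, takes a point from camera to world coordinates). Camera axes: x right, y down, z forward; pixel columns grow to the right and rows downward; lengths in mm; the calibration is good to about 2 mm. A picture is of the moment at which its call begins. camera_model takes no time and is no camera call.
- ticket.sign_off(): hands the job in; it is judged then, once.
The state is a dict: "clock": time; "qpos": joint angles; "joint_velocities": joint speeds; "tau": joint torques, N m; "eef_pos": TCP position; "eef_rot": TCP orientation; "force": force on the tool from outside, world axes, zero at the start; "wrist_torque": the same for the moment, N m; "width": finger opening in mm; "grasp_force": force on a finger pad.
Only numpy, scipy, OpenCV 4.12 (cv2) and the standard library are available. Lean on these libraries where they do the work, as an engineer would, in place of code of your own. Each camera call takes 0.05 s, during which the arm holds its last target. There are 200 camera calls.

## Working session

There is one attempt and no reset: what is moved stays moved. The work goes in short steps, Python scripts to look and compute and a tool call to move; the robot and the scene stay as the last step left them, time stands still between calls to the robot, and variables do not carry over. Pictures are saved under pics/ and viewed, at most 10 in all, crops included, and the job is handed in when it is done.

Besides the shell and the picture viewer there is one more tool, called after "Request:" by a JSON object that holds its "op" and its "data", one argument or row to a line. servo_tool: Moves the arm, as the interface text tells. Its arguments: {"type":"object","properties":{"motion":{"type":"array"},"squeeze":{"type":"number"}},"required":["motion"]}

```bash
mkdir -p pics; ls
python3 - <<'E'
from cell import monitor, optics, bot
import cv2,numpy as np
s=monitor.get_obs();print(s['clock'],s['eef_pos'],s['eef_rot'],s['width'],bot.grasp_offset)
for n in('side','top'):
    f=optics.grab_frame(n);cv2.imwrite(f'pics/{n}0.png',f);m=optics.camera_model(n);print(n,np.round(m['mtx'],1).tolist(),np.round(m['extrinsics'],3).tolist())
E
```

```text
pics
0.0 [216.41986056 505.26152722 199.23139951] [[-9.19190911e-01  3.93811396e-01 -8.08569471e-04]
 [ 3.93812134e-01  9.19190166e-01 -1.20060676e-03]
 [ 2.70416483e-04 -1.42201129e-03 -9.99998952e-01]] 87.99673564524328 18.700000000000003
side [[471.3, 0.0, 318.4], [0.0, 471.3, 236.7], [0.0, 0.0, 1.0]] [[-0.991, -0.098, 0.087, 482.925], [-0.13, 0.665, -0.736, 699.969], [0.014, -0.741, -0.672, 714.189], [0.0, 0.0, 0.0, 1.0]]
top [[444.7, 0.0, 311.2], [0.0, 444.7, 234.5], [0.0, 0.0, 1.0]] [[0.018, -0.987, 0.162, 413.24], [-1.0, -0.017, 0.005, 6.124], [-0.003, -0.162, -0.987, 919.565], [0.0, 0.0, 0.0, 1.0]]
```

View pics/top0.png

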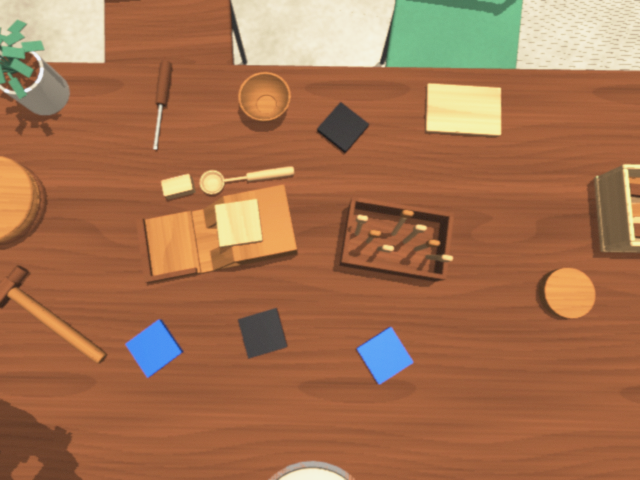

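View pics/side0.png

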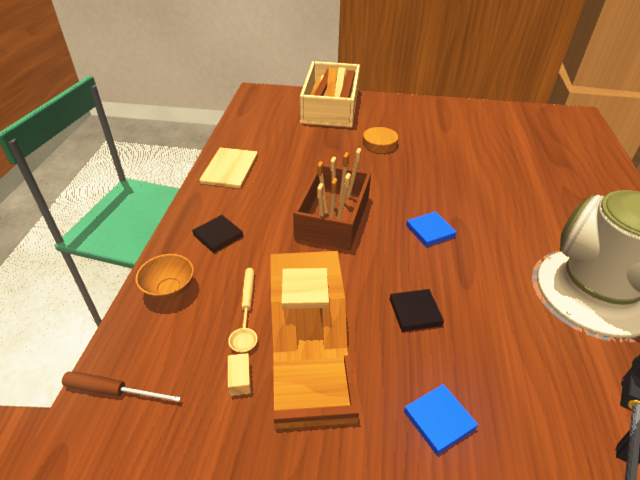

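The top view shows the ramp at about (220,233), with its deck on the right and bed on the left (downhill is world +y). Pale square candidates are the tray on the deck at (240,222), the board at (464,110), and the black and blue squares at (343,127), (263,332), (154,348) and (385,355). Only the pale one on the deck fits. I'll confirm that in a crop and get pixel corners.

```bash
cat > h.py <<'E'
import cv2,numpy as np
from cell import monitor,optics
def ray(n,uv,z):
    m=optics.camera_model(n);E=np.array(m['extrinsics']);d=np.linalg.inv(m['mtx'])@np.array([*uv,1.]);d=E[:3,:3]@d;c=E[:3,3]
    return c+d*(z-c[2])/d[2]
def proj(n,p):
    m=optics.camera_model(n);E=np.array(m['extrinsics']);q=E[:3,:3].T@(np.array(p)-E[:3,3]);q=np.array(m['mtx'])@q;return q[:2]/q[2]
E
python3 - <<'E'
from h import *
t=cv2.imread('pics/top0.png');s=cv2.imread('pics/side0.png')
for n,im,roi in(('top',t,(205,190,280,258)),('side',s,(270,255,345,318))):
    x0,y0,x1,y1=roi;c=im[y0:y1,x0:x1];h=cv2.cvtColor(c,cv2.COLOR_BGR2HSV)
    m=((h[...,1]<140)&(h[...,2]>170)).astype('u1')*255
    cs,_=cv2.findContours(m,0,2);k=max(cs,key=cv2.contourArea)
    a=cv2.approxPolyDP(k,4,True)[:,0]+[x0,y0];r=cv2.minAreaRect(k);print(n,cv2.contourArea(k),a.tolist(),r)
    b=cv2.boxPoints(r)+[x0,y0]
    if n=='top':
        w=np.array([ray(n,p,94) for p in b]);print(np.round(w,1).tolist(),w.mean(0))
    else: print([np.round(ray(n,p,94),1).tolist() for p in a])
a=cv2.resize(t[175:290,130:305],None,fx=3.2,fy=3.2,interpolation=2)
b=cv2.resize(s[240:435,215:365],None,fx=2.4,fy=2.4,interpolation=2)
W=np.zeros((600,800,3),'u1');W[:a.shape[0],:min(560,a.shape[1])]=a[:,:560]
cv2.imwrite('pics/c0.png',cv2.resize(t[175:290,130:305],(800,526),interpolation=2));cv2.imwrite('pics/c1.png',cv2.resize(s[240:435,215:365],(461,600),interpolation=2))
E
```

```text
top 1795.0 [[256, 199], [214, 205], [219, 246], [262, 239]] ((32.899566650390625, 32.24672317504883), (42.887123107910156, 44.142677307128906), 82.40535736083984)
[[604.2, 198.2, 94.0], [617.0, 115.3, 94.0], [535.3, 101.6, 94.0], [522.8, 183.2, 94.0]] [569.82188652 149.56134459  94.        ]
side 1427.5 [[326, 269], [283, 269], [282, 302], [327, 301]] ((34.25502014160156, 30.190654754638672), (33.488399505615234, 45.379024505615234), 88.49256896972656)
[[538.5, 105.2, 94.0], [616.0, 116.4, 94.0], [603.3, 192.9, 94.0], [527.9, 179.9, 94.0]]
```

View pics/c0.png

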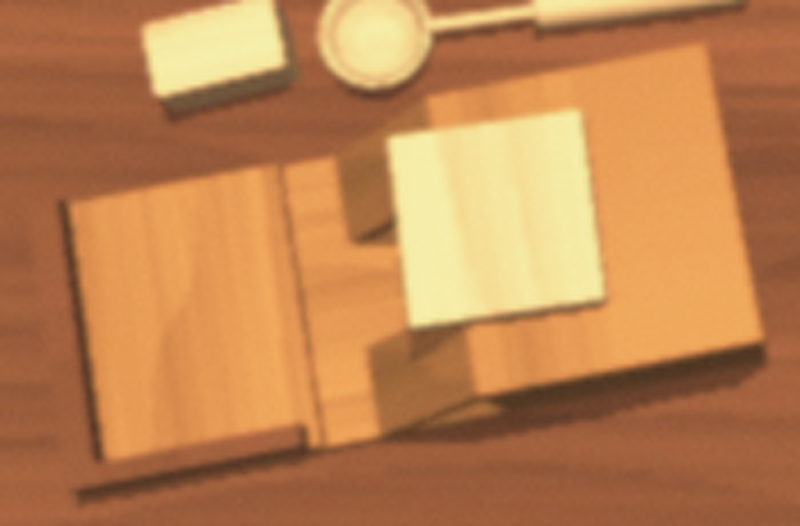

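View pics/c1.png

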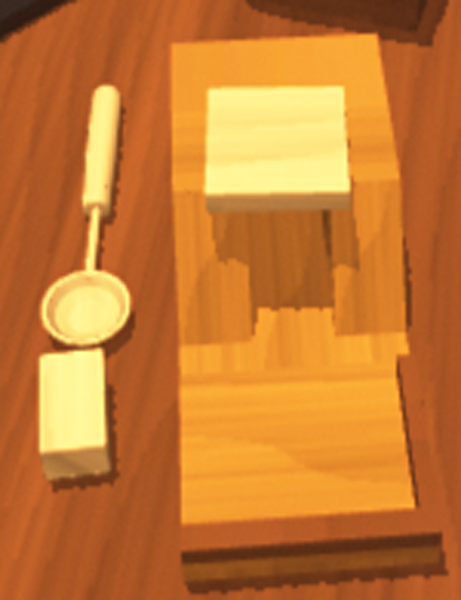

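The crops confirm the pale tray, plain face up, on the deck over the notch. The deck's corners are at crop (707,45), (763,345), (425,97) and (478,398). The bed's corners are at (282,165), (320,447) and (75,203). The end stop is on the left and the fence at the bottom (robot side). Next I fit the ramp frame.

```bash
cat >> h.py <<'E'
def fit(R,W):
    R=np.array(R,float)[:,:2];W=np.array(W,float)[:,:2];a=R-R.mean(0);b=W-W.mean(0)
    th=np.arctan2((a[:,0]*b[:,1]-a[:,1]*b[:,0]).sum(),(a*b).sum());c,s=np.cos(th),np.sin(th);M=np.array([[c,-s],[s,c]])
    t=W.mean(0)-M@R.mean(0);return th,M,t,W-(R@M.T+t)
E
python3 - <<'E'
from h import *
P=[((-155,-65,78),(707,45)),((-155,65,78),(763,345)),((-35,-65,78),(425,97)),((-35,65,78),(478,398)),((46,-65,18),(282,165)),((46,65,18),(320,447)),((141,-65,18),(75,203))]
R=[p for p,_ in P];W=[ray('top',(130+(u+.5)/800*175-.5,175+(v+.5)/526*115-.5),p[2]) for p,(u,v) in P]
th,M,t,e=fit(R,W);print(np.degrees(th),t);print(np.round(e,1).tolist())
# side check
S=[((-155,-65,78),(172,45)),((-155,65,78),(377,34)),((-35,-65,78),(175,190)),((-35,65,78),(400,180)),((46,-65,18),(182,375)),((141,-65,18),(182,522)),((141,55,18),(415,507))]
W2=[ray('side',(215+(u+.5)/461*150-.5,240+(v+.5)/600*195-.5),p[2]) for p,(u,v) in S]
th2,_,t2,e2=fit([p for p,_ in S],W2);print(np.degrees(th2),t2,np.round(e2,1).tolist())
for c in((569.8,149.6),(571.4,148.6)): print('tray in ramp',M.T@(np.array(c)-t))
q=np.array(W)
for o in[(177,186),(212,182),(294,172),(247,175)]: print('obj',M.T@(ray('top',o,15)[:2]-t))
# caddy
for o in[(350,201),(452,215),(341,266),(446,278)]: print('caddy',M.T@(ray('top',o,60)[:2]-t))
E
```

```text
101.87592763759247 [552.83817446 203.3744936 ]
[[0.9, -0.0], [-0.6, -0.2], [0.7, 2.0], [-0.1, 0.3], [-0.4, -1.3], [-0.5, 0.8], [0.1, -1.6]]
102.17853417841866 [554.80802741 200.61885984] [[-0.8, 3.4], [-0.0, 2.3], [-1.2, 1.0], [0.1, 3.0], [-1.4, 2.0], [1.5, -6.3], [1.8, -5.4]]
tray in ramp [-56.11410516  -5.53234942]
tray in ramp [-57.42196958  -6.89230922]
obj [  67.32795303 -123.37037547]
obj [  -6.23155526 -118.03162748]
obj [-179.56979795 -106.8217421 ]
obj [ -81.0658799 -119.1359752]
caddy [-276.96673736  -13.02573222]
caddy [-468.6269804    52.73356383]
caddy [-233.72814743  110.12232716]
caddy [-427.70631688  170.99366755]
```

Ramp frame: origin at about (553, 203), x axis at 102°. The tray centre is at ramp (-56.5, -6), turned about -3°. With +0.956 rad of turn, tool x = ramp +x, tool y = -ramp y, and tool z is down.

```bash
cat >> h.py <<'E'
TH=np.radians(102.0);T=np.array([553.4,203.3]);MR=np.array([[np.cos(TH),-np.sin(TH)],[np.sin(TH),np.cos(TH)]])
def st():
    s=monitor.get_obs();p=s['eef_pos'];r=np.array(s['eef_rot']);q=MR.T@(p[:2]-T)
    yaw=np.degrees(np.arctan2(r[1,0],r[0,0]))-102
    print('t%.2f ramp x%.1f y%.1f z%.1f yaw%.2f w%.1f F'%(s['clock'],*q,p[2],yaw,s['width']),np.round(MR.T@s['force'][:2],1),round(s['force'][2],1))
E
python3 -c "
from h import *;st()"
```

```text
t0.10 ramp x365.4 y266.8 z199.3 yaw54.81 w87.9 F [-0.3  0.1] 0.1
```

Request:
{"op": "servo_tool", "data": {
  "motion": [
    [0.045,[0,0,0],0.14],
    [0.045,[0,0,0],0.14],
    [0.045,[0,0,0],0.14],
    [0.045,[0,0,0],0.14],
    [0.045,[0,0,0],0.14]
  ]
}}

```text
clock: 0.6
eef_pos: [216.5, 505.4, 199.5]
eef_rot: [[-0.444, 0.896, -0.001], [0.896, 0.444, -0.001], [-0.0, -0.001, -1.0]]
force: [-0.0, 0.2, -0.2]
width: 50.3
grasp_force: 0.0
```

Request:
{"op": "servo_tool", "data": {
  "motion": [
    [0.045,[0,0,0],0.14],
    [0.045,[0,0,0],0.12],
    [0.045,[-0.043,0.024,0],0],
    [0.045,[-0.043,0.024,0],0],
    [0.045,[-0.043,0.024,0],0]
  ]
}}

```text
clock: 1.1
eef_pos: [314.0, 392.6, 199.5]
eef_rot: [[-0.206, 0.979, -0.0], [0.979, 0.206, -0.0], [-0.0, -0.001, -1.0]]
force: [0.8, 0.9, -1.2]
width: 45.0
grasp_force: 0.0
```

Request:
{"op": "servo_tool", "data": {
  "motion": [
    [0.045,[-0.043,0.024,0],0],
    [0.045,[-0.043,0.024,0],0],
    [0.045,[-0.043,0.024,0],0],
    [0.045,[-0.043,0.024,0],0],
    [0.045,[-0.043,0.024,0],0]
  ]
}}

```text
clock: 1.6
eef_pos: [475.8, 206.3, 199.7]
eef_rot: [[-0.204, 0.979, -0.0], [0.979, 0.204, -0.0], [0.0, -0.0, -1.0]]
force: [0.4, 1.0, 0.5]
width: 45.0
grasp_force: 0.0
```

```bash
python3 -c "
from h import *;st()"
```

```text
t1.60 ramp x19.0 y75.3 z199.7 yaw-0.21 w45.0 F [ 0.9 -0.6] 0.5
```

Request:
{"op": "servo_tool", "data": {
  "motion": [
    [0.045,[-0.034,0.02,0],0],
    [0.045,[-0.034,0.02,0],0],
    [0.045,[-0.034,0.02,0],0],
    [0.045,[-0.034,0.02,0],0],
    [0.045,[0,0,0],0]
  ]
}}

```text
clock: 2.1
eef_pos: [583.1, 87.9, 198.6]
eef_rot: [[-0.2, 0.98, -0.001], [0.98, 0.2, -0.001], [-0.0, -0.001, -1.0]]
force: [-0.2, 0.5, -1.6]
width: 44.9
grasp_force: 0.0
```

```bash
python3 -c "
from h import *;st()"
```

```text
t2.10 ramp x-119.1 y-5.1 z198.6 yaw-0.44 w44.9 F [0.6 0.1] -1.6
```

Request:
{"op": "servo_tool", "data": {
  "motion": [
    [0.045,[0,0,0.04],-0.007],
    [0.045,[0,0,0.04],0],
    [0.045,[0,0,0.02],0],
    [0.045,[0,0,0.014],0],
    [0.045,[0,0,0],0]
  ]
}}

```text
clock: 2.6
eef_pos: [579.4, 92.0, 83.9]
eef_rot: [[-0.212, 0.977, -0.005], [0.977, 0.212, 0.0], [0.001, -0.004, -1.0]]
force: [0.1, -0.4, -0.5]
width: 44.7
grasp_force: 0.0
```

Request:
{"op": "servo_tool", "data": {
  "motion": [
    [0.045,[0.006,0,0],0],
    [0.045,[0.006,0,0],0],
    [0.045,[0.006,0,0],0],
    [0.045,[0.006,0,0],0],
    [0.045,[0,0,0],0]
  ]
}}

```text
clock: 3.1
eef_pos: [575.8, 115.7, 86.2]
eef_rot: [[-0.212, 0.977, 0.0], [0.977, 0.212, 0.0], [-0.0, 0.001, -1.0]]
force: [-0.5, -0.0, 0.2]
width: 45.0
grasp_force: 0.0
```

Run:
```python
from h import *
st()
t=optics.grab_frame('top');s=optics.grab_frame('side')
o=np.hstack([cv2.resize(t[165:295,130:310],(400,289),interpolation=2),cv2.resize(s[230:430,220:370],(390,520),interpolation=2)[:289]*1 if 0 else cv2.resize(s[230:430,220:370],(217,289),interpolation=2)])
cv2.imwrite('pics/a1.png',o)
```

```text
t3.10 ramp x-90.3 y-3.7 z86.2 yaw0.26 w45.0 F [0.1 0.5] 0.2
```

View pics/a1.png

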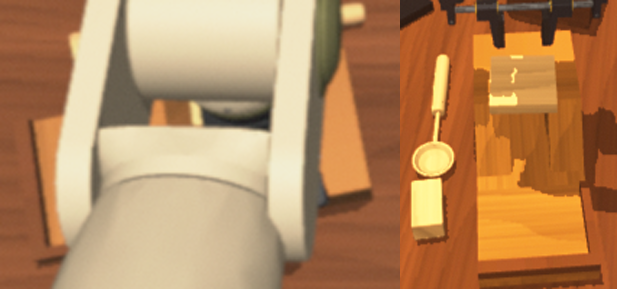

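The arm blocks the top view. The side view shows both fingers directly behind the tray and the tray still on the deck. I push on over the edge.

Request:
{"op": "servo_tool", "data": {
  "motion": [
    [0.045,[0.004,0,0],0],
    [0.045,[0.004,0,0],0],
    [0.045,[0.004,0,0],0],
    [0.045,[0.003,0,0],0],
    [0.045,[0,0,0],0]
  ]
}}

```text
clock: 3.7
eef_pos: [572.7, 129.9, 85.8]
eef_rot: [[-0.212, 0.977, -0.0], [0.977, 0.212, 0.0], [0.0, -0.0, -1.0]]
force: [-0.3, 0.0, -0.0]
width: 45.1
grasp_force: 0.0
```

Run:
```python
from h import *
st()
s=optics.grab_frame('side')
cv2.imwrite('pics/a2.png',cv2.resize(s[230:430,220:370],(450,600),interpolation=2))
h=cv2.cvtColor(s,cv2.COLOR_BGR2HSV);m=((h[...,1]<140)&(h[...,2]>150)).astype('u1');m[:,:268]=0;m[:,352:]=0;m[:240]=0;m[430:]=0
print(cv2.boundingRect(m),m.sum())
```

```text
t3.70 ramp x-75.8 y-3.6 z85.8 yaw0.23 w45.1 F [0.1 0.3] -0.0
(282, 268, 45, 35) 203
```

View pics/a2.png

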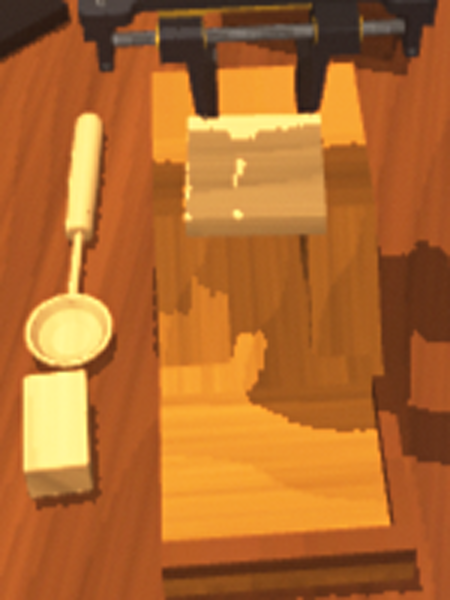

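Run:
```python
from h import *
s=monitor.get_obs();p=s['eef_pos'];r=np.array(s['eef_rot'])
for k in(-31,31):
  for z in(0,-20,-40): print(k,z,proj('side',p+r@[0,k,z]).round(1))
for y in(-46,34):
  for x in(-97,-97+34,-17,-17+34): print('tray',x,y,proj('side',[*(MR@[x,y]+T),94]).round(1))
print(s['qpos'])
```

```text
-31 0 [322.6 279. ]
-31 -20 [322.8 271.3]
-31 -40 [323.  263.4]
31 0 [288.2 280.8]
31 -20 [287.9 273.1]
31 -40 [287.5 265.2]
tray -97 -46 [281.4 269.5]
tray -63 -46 [281.8 283.4]
tray -17 -46 [282.4 303.6]
tray 17 -46 [282.9 319.7]
tray -97 34 [325.3 267.4]
tray -63 34 [327.  281.1]
tray -17 34 [329.5 301.1]
tray 17 34 [331.5 317. ]
[ 1.21296086e+00  3.13036652e+01  7.81979382e+01 -2.71241329e-03
  7.05000579e+01 -1.10116795e+01]
```

The picture shows the tray still at its starting rows (268–307). The visible fingertips end at about row 267, roughly 10 rows above where the reported TCP projects. So either the fingers are higher than reported, or they're further uphill and only now touching. I'll back off and touch the deck gently to find out which.

Request:
{"op": "servo_tool", "data": {
  "motion": [
    [0.045,[-0.02,0,0],0],
    [0.045,[-0.018,0,0],0],
    [0.045,[0,0,0.004],0],
    [0.045,[0,0,0.002],0],
    [0.045,[0,0,0],0]
  ]
}}

```text
clock: 4.25
eef_pos: [580.3, 93.0, 79.3]
eef_rot: [[-0.212, 0.977, -0.001], [0.977, 0.212, 0.0], [0.0, -0.001, -1.0]]
force: [-0.5, 0.4, -0.2]
width: 44.8
grasp_force: 0.0
```

Request:
{"op": "servo_tool", "data": {
  "motion": [
    [0.045,[0,0,0.002],0],
    [0.045,[0,0,0.002],0],
    [0.045,[0,0,0.002],0],
    [0.045,[0,0,0],0]
  ]
}}

```text
clock: 4.65
eef_pos: [580.6, 92.5, 73.5]
eef_rot: [[-0.212, 0.977, -0.001], [0.977, 0.212, 0.0], [0.0, -0.001, -1.0]]
force: [0.1, 0.0, 0.1]
width: 45.3
grasp_force: 0.0
```

```bash
python3 -c "
from h import *;st()
s=optics.grab_frame('side')
cv2.imwrite('pics/a3.png',cv2.resize(s[225:325,260:360],(600,600),interpolation=2))"
```

```text
t4.65 ramp x-114.1 y-3.6 z73.5 yaw0.22 w45.3 F [ 0.  -0.1] 0.1
```

View pics/a3.png

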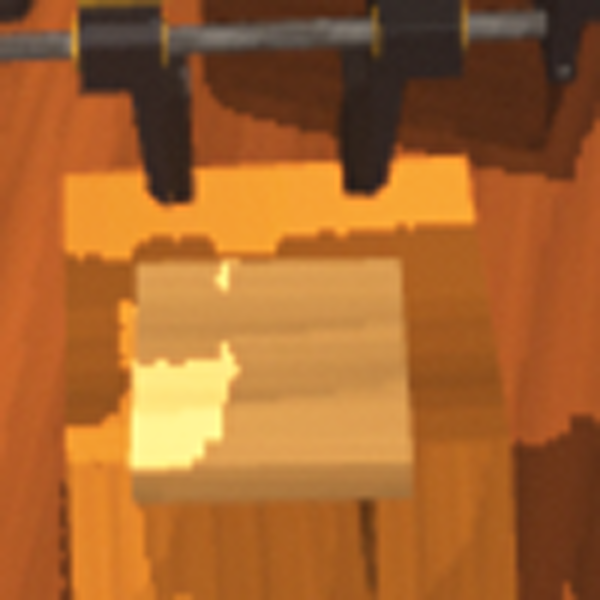

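The fingertips, at crop (170,200) and (362,190), hang over the deck with shadow gaps below them. Reported z is already 73.5 with no contact, so the fingers really end higher than reported. I keep going down gently until I feel the deck.

Request:
{"op": "servo_tool", "data": {
  "motion": [
    [0.045,[0,0,0.003],0],
    [0.045,[0,0,0.003],0],
    [0.045,[0,0,0.003],0],
    [0.045,[0,0,0.003],0],
    [0.045,[0,0,0],0]
  ]
}}

```text
clock: 5.2
eef_pos: [580.6, 92.3, 61.3]
eef_rot: [[-0.211, 0.977, -0.001], [0.977, 0.211, 0.0], [0.0, -0.001, -1.0]]
force: [-0.1, -0.1, -0.1]
width: 44.8
grasp_force: 0.0
```

Request:
{"op": "servo_tool", "data": {
  "motion": [
    [0.045,[0,0,0.002],0],
    [0.045,[0,0,0.002],0],
    [0.045,[0,0,0],0]
  ]
}}

```text
clock: 5.5
eef_pos: [580.7, 92.3, 57.6]
eef_rot: [[-0.211, 0.977, -0.0], [0.977, 0.211, 0.0], [0.0, -0.0, -1.0]]
force: [0.9, 0.4, 0.8]
width: 45.4
grasp_force: 0.0
```

Request:
{"op": "servo_tool", "data": {
  "motion": [
    [0.045,[0,0,0.002],0],
    [0.045,[0,0,0.002],0],
    [0.045,[0,0,0],0]
  ]
}}

```text
clock: 5.8
eef_pos: [580.7, 92.3, 53.5]
eef_rot: [[-0.211, 0.977, -0.0], [0.977, 0.211, -0.0], [0.0, -0.0, -1.0]]
force: [0.4, -0.5, -0.4]
width: 45.2
grasp_force: 0.0
```

Request:
{"op": "servo_tool", "data": {
  "motion": [
    [0.045,[0,0,0.002],0],
    [0.045,[0,0,0.001],0],
    [0.045,[0,0,0],0]
  ]
}}

```text
clock: 6.1
eef_pos: [580.7, 92.3, 50.7]
eef_rot: [[-0.211, 0.977, -0.0], [0.977, 0.211, -0.0], [0.0, -0.0, -1.0]]
force: [0.4, 0.4, 1.0]
width: 45.1
grasp_force: 0.0
```

Run:
```python
from h import *
st();s=optics.grab_frame('side');g=s.max(2)
for a,b in((278,296),(314,330)):
    m=(g[225:300,a:b]<70); r=np.where(m.sum(1)>=3)[0]+225; print(a,r.min(),r.max(),[m[k-225].nonzero()[0].mean()+a for k in r[-3:]])
cv2.imwrite('pics/a4.png',cv2.resize(s[225:325,260:360],(600,600),interpolation=2))
for dz in(0,10,20,30,40):
  print(dz,[proj('side',[*(MR@[-114,-3.6+k]+T),50.5+dz]).round(1).tolist() for k in(-31,31)])
```

```text
t6.10 ramp x-114.3 y-3.7 z50.7 yaw0.20 w45.1 F [ 0.3 -0.4] 1.0
278 225 266 [np.float64(288.0), np.float64(288.5), np.float64(288.5)]
314 225 265 [np.float64(320.0), np.float64(319.5), np.float64(320.0)]
0 [[288.1, 278.6], [320.5, 277.0]]
10 [[288.0, 275.0], [320.6, 273.4]]
20 [[287.8, 271.3], [320.7, 269.8]]
30 [[287.7, 267.6], [320.8, 266.1]]
40 [[287.5, 263.9], [320.9, 262.3]]
```

The fingertip rows (266/265) mean the real finger ends are about 31 mm above the reported TCP, so the deck should be felt near reported z 47.

Request:
{"op": "servo_tool", "data": {
  "motion": [
    [0.045,[0,0,0.001],0],
    [0.045,[0,0,0.001],0],
    [0.045,[0,0,0],0]
  ]
}}

```text
clock: 6.45
eef_pos: [580.8, 92.3, 48.7]
eef_rot: [[-0.211, 0.977, -0.0], [0.977, 0.211, 0.0], [0.0, -0.0, -1.0]]
force: [0.8, 0.1, 0.6]
width: 45.1
grasp_force: 0.0
```

Request:
{"op": "servo_tool", "data": {
  "motion": [
    [0.045,[0,0,0.001],0],
    [0.045,[0,0,0.001],0],
    [0.045,[0,0,0],0]
  ]
}}

```text
clock: 6.75
eef_pos: [580.7, 92.3, 46.7]
eef_rot: [[-0.211, 0.977, -0.0], [0.977, 0.211, 0.0], [0.0, -0.0, -1.0]]
force: [-0.1, 0.5, -0.1]
width: 45.1
grasp_force: 0.0
```

Request:
{"op": "servo_tool", "data": {
  "motion": [
    [0.045,[0,0,0.001],0],
    [0.045,[0,0,0.001],0],
    [0.045,[0,0,0],0]
  ]
}}

```text
clock: 7.05
eef_pos: [580.7, 92.3, 44.7]
eef_rot: [[-0.211, 0.977, -0.0], [0.977, 0.211, 0.0], [0.0, -0.0, -1.0]]
force: [0.2, 0.1, 0.0]
width: 45.0
grasp_force: 0.0
```

Request:
{"op": "servo_tool", "data": {
  "motion": [
    [0.045,[0,0,0.001],0],
    [0.045,[0,0,0.001],0],
    [0.045,[0,0,0],0]
  ]
}}

```text
clock: 7.35
eef_pos: [580.7, 92.3, 42.7]
eef_rot: [[-0.211, 0.977, -0.0], [0.977, 0.211, 0.0], [0.0, -0.0, -1.0]]
force: [0.2, 0.5, 0.2]
width: 44.7
grasp_force: 0.0
```

Run:
```python
from h import *
st();s=optics.grab_frame('side');g=s.max(2)
for a,b in((278,296),(314,330)):
    m=(g[225:300,a:b]<70); r=np.where(m.sum(1)>=3)[0]+225; print(a,r.max())
cv2.imwrite('pics/a5.png',cv2.resize(s[225:325,260:360],(600,600),interpolation=2))
```

```text
t7.35 ramp x-114.3 y-3.6 z42.7 yaw0.20 w44.7 F [ 0.4 -0.3] 0.2
278 267
314 267
```

View pics/a5.png

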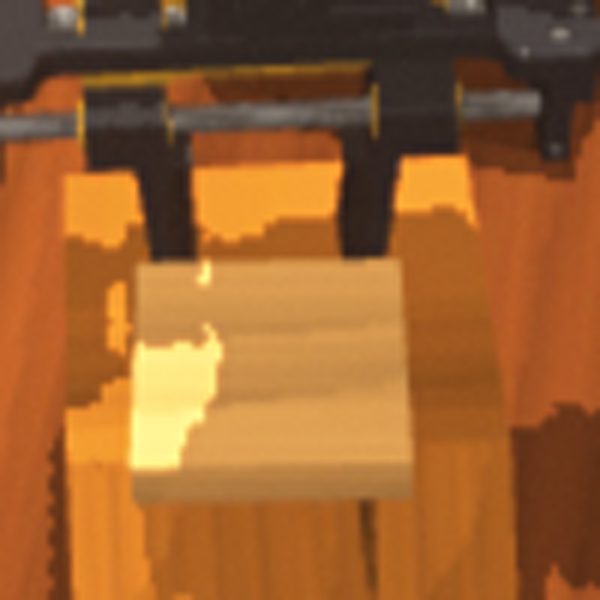

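The fingers now stand behind the tray, hidden by it from row 268 down. I continue the gentle touch-down.

Request:
{"op": "servo_tool", "data": {
  "motion": [
    [0.045,[0,0,0.001],0],
    [0.045,[0,0,0.001],0],
    [0.045,[0,0,0],0]
  ]
}}

```text
clock: 7.7
eef_pos: [580.7, 92.3, 40.7]
eef_rot: [[-0.211, 0.977, -0.0], [0.977, 0.211, -0.0], [0.0, -0.0, -1.0]]
force: [-0.3, -0.1, -0.6]
width: 45.0
grasp_force: 0.0
```

Request:
{"op": "servo_tool", "data": {
  "motion": [
    [0.045,[0,0,0.001],0],
    [0.045,[0,0,0.001],0],
    [0.045,[0,0,0],0]
  ]
}}

```text
clock: 8.0
eef_pos: [580.9, 92.3, 39.6]
eef_rot: [[-0.211, 0.977, 0.001], [0.977, 0.211, -0.0], [-0.0, 0.001, -1.0]]
force: [-1.8, 0.7, 7.8]
width: 44.9
grasp_force: 3.0
```

Request:
{"op": "servo_tool", "data": {
  "motion": [
    [0.045,[0,0,0.001],0],
    [0.045,[0,0,0.001],0],
    [0.045,[0,0,0],0]
  ]
}}

```text
clock: 8.3
eef_pos: [581.0, 92.3, 39.5]
eef_rot: [[-0.212, 0.977, 0.002], [0.977, 0.212, -0.0], [-0.001, 0.002, -1.0]]
force: [-7.8, -0.1, 21.1]
width: 44.8
grasp_force: 11.0
```

Request:
{"op": "servo_tool", "data": {
  "motion": [
    [0.045,[0,0,0.001],0],
    [0.045,[0,0,0.001],0],
    [0.045,[0,0,0],0]
  ]
}}

```text
clock: 8.6
eef_pos: [581.1, 92.3, 39.4]
eef_rot: [[-0.212, 0.977, 0.003], [0.977, 0.212, -0.001], [-0.001, 0.003, -1.0]]
force: [-12.1, -1.6, 38.0]
width: 44.9
grasp_force: 19.0
```

Deck contact is at reported z 39.6, so true tip z = reported + 38.4 mm. I put the tip at true z 84 and push.

Request:
{"op": "servo_tool", "data": {
  "motion": [
    [0.045,[0,0,-0.006],0],
    [0.045,[0,0,-0.005],0],
    [0.045,[0.004,0,0],0],
    [0.045,[0.004,0,0],0],
    [0.045,[0,0,0],0]
  ]
}}

```text
clock: 9.1
eef_pos: [578.8, 100.7, 45.3]
eef_rot: [[-0.212, 0.977, -0.001], [0.977, 0.212, 0.0], [0.0, -0.001, -1.0]]
force: [0.5, -0.5, -0.1]
width: 44.9
grasp_force: 0.0
```

Request:
{"op": "servo_tool", "data": {
  "motion": [
    [0.045,[0.004,0,0],0],
    [0.045,[0.004,0,0],0],
    [0.045,[0.004,0,0],0],
    [0.045,[0.004,0,0],0],
    [0.045,[0,0,0],0]
  ]
}}

```text
clock: 9.6
eef_pos: [575.6, 116.3, 45.8]
eef_rot: [[-0.212, 0.977, -0.0], [0.977, 0.212, 0.0], [0.0, -0.0, -1.0]]
force: [-0.7, 0.4, 0.2]
width: 45.2
grasp_force: 0.0
```

```bash
cat >> h.py <<'E'
def tm(n='side'):
    s=optics.grab_frame(n);cv2.imwrite('pics/last_%s.png'%n,s)
    h=cv2.cvtColor(s,cv2.COLOR_BGR2HSV);m=((h[...,1]<165)&(h[...,2]>110)).astype('u1')*255
    k=np.zeros_like(m);p=np.array([proj(n,[*(MR@q[:2]+T),q[2]]) for q in[(-155,-65,78),(-155,65,78),(141,65,32),(141,-65,32)]]).astype(int);cv2.fillPoly(k,[p],255);m&=k
    cs,_=cv2.findContours(m,0,2);c=max(cs,key=cv2.contourArea);print(n,cv2.contourArea(c),cv2.boundingRect(c),np.round(cv2.boxPoints(cv2.minAreaRect(c)),1).tolist())
    return c
E
python3 -c "
from h import *;st();tm()"
```

```text
t9.60 ramp x-89.7 y-3.6 z45.8 yaw0.24 w45.2 F [0.5 0.6] 0.2
side 1659.5 (283, 274, 49, 43) [[282.1000061035156, 276.20001220703125], [329.1000061035156, 273.70001220703125], [331.29998779296875, 314.29998779296875], [284.29998779296875, 316.8999938964844]]
```

The tray is moving now: its lower edge went from row 307 to 316. On over the edge.

Request:
{"op": "servo_tool", "data": {
  "motion": [
    [0.045,[0.003,0,0],0],
    [0.045,[0.003,0,0],0],
    [0.045,[0.003,0,0],0],
    [0.045,[0,0,0],0],
    [0.045,[0,0,0],0]
  ]
}}

```text
clock: 10.15
eef_pos: [573.8, 124.7, 45.8]
eef_rot: [[-0.212, 0.977, -0.0], [0.977, 0.212, 0.0], [0.0, -0.0, -1.0]]
force: [0.8, 0.6, 0.8]
width: 44.9
grasp_force: 0.0
```

```bash
python3 -c "
from h import *;st();tm()"
```

```text
t10.15 ramp x-81.1 y-3.6 z45.8 yaw0.21 w44.9 F [ 0.5 -0.9] 0.8
side 2039.5 (284, 281, 47, 49) [[283.20001220703125, 282.1000061035156], [329.1000061035156, 280.70001220703125], [330.6000061035156, 327.8999938964844], [284.70001220703125, 329.3999938964844]]
```

Request:
{"op": "servo_tool", "data": {
  "motion": [
    [0.045,[0,0,0],0],
    [0.045,[0,0,0],0],
    [0.045,[0,0,0],0],
    [0.045,[0,0,0],0]
  ]
}}

```text
clock: 10.6
eef_pos: [573.8, 124.5, 45.8]
eef_rot: [[-0.211, 0.977, -0.0], [0.977, 0.211, -0.0], [-0.0, -0.0, -1.0]]
force: [0.4, 0.0, -0.2]
width: 45.2
grasp_force: 0.0
```

```bash
python3 -c "
from h import *;st();tm()
for q in[(-29.4,71.3),(22,10),(-17,81.6),(34,20)]: print(q,[proj('side',[*(MR@[q[0],y]+T),q[1]]).round(1).tolist() for y in(-46,34)])"
```

```text
t10.60 ramp x-81.3 y-3.6 z45.8 yaw0.20 w45.2 F [-0.1 -0.4] -0.2
side 2044.5 (284, 305, 48, 50) [[283.79998779296875, 306.5], [329.79998779296875, 304.3999938964844], [332.0, 352.0], [286.1000061035156, 354.20001220703125]]
(-29.4, 71.3) [[282.8, 306.5], [328.4, 304.1]]
(22, 10) [[284.7, 351.8], [330.2, 349.1]]
(-17, 81.6) [[282.7, 308.3], [329.3, 305.8]]
(34, 20) [[284.7, 354.4], [331.0, 351.6]]
```

The tray leans as predicted: top rim edge at row 305 and foot at row 352, matching the computed pose (rim top at x -29, z 71). Next I close the fingers, move over the notch and dip in behind the top rim.

Request:
{"op": "servo_tool", "data": {
  "motion": [
    [0,[0,-0.0036,0],0],
    [0,[0.008,0,0],0],
    [0,[0.008,0,0],0],
    [0,[0.009,0,0],0],
    [0,[0.008,0,0],0]
  ]
}}

```text
clock: 11.15
eef_pos: [563.1, 157.1, 45.9]
eef_rot: [[-0.212, 0.977, -0.0], [0.977, 0.212, 0.0], [0.0, 0.0, -1.0]]
force: [-0.3, -0.8, -0.0]
width: 7.1
grasp_force: 0.0
```

Request:
{"op": "servo_tool", "data": {
  "motion": [
    [0,[0,0,0],0],
    [0,[0,0,0.007],0],
    [0,[0,0,0.007],0],
    [0,[0,0,0.006],0],
    [0,[0,0,0],0]
  ]
}}

```text
clock: 11.65
eef_pos: [562.8, 155.7, 24.6]
eef_rot: [[-0.211, 0.978, -0.002], [0.978, 0.211, -0.0], [0.0, -0.002, -1.0]]
force: [-1.6, 0.2, 0.5]
width: 0.5
grasp_force: 0.0
```

```bash
python3 -c "
from h import *;st();tm()"
```

```text
t11.65 ramp x-48.5 y0.7 z24.6 yaw0.18 w0.5 F [0.6 1.5] 0.5
side 2044.5 (285, 305, 47, 50) [[284.0, 306.5], [329.79998779296875, 304.5], [331.8999938964844, 352.20001220703125], [286.1000061035156, 354.20001220703125]]
```

Request:
{"op": "servo_tool", "data": {
  "motion": [
    [0,[0.006,0,0],0],
    [0,[0.005,0,-0.001],0],
    [0,[0.006,0,-0.004],0],
    [0,[0.006,0,-0.004],0],
    [0,[0.006,0,-0.003],0]
  ]
}}

```text
clock: 12.2
eef_pos: [557.2, 185.1, 38.5]
eef_rot: [[-0.212, 0.977, 0.001], [0.977, 0.212, 0.0], [-0.0, 0.001, -1.0]]
force: [0.0, -0.5, 0.0]
width: 0.5
grasp_force: 0.0
```

Request:
{"op": "servo_tool", "data": {
  "motion": [
    [0,[0.006,0,-0.003],0],
    [0,[0.007,0,-0.002],0],
    [0,[0.007,0,-0.002],0],
    [0,[0,0,0],0]
  ]
}}

```text
clock: 12.6
eef_pos: [552.8, 204.9, 45.1]
eef_rot: [[-0.212, 0.977, 0.0], [0.977, 0.212, 0.0], [0.0, 0.0, -1.0]]
force: [0.2, -0.7, -0.1]
width: 0.3
grasp_force: 0.0
```

```bash
python3 -c "
from h import *;st();tm()"
```

```text
t12.60 ramp x1.7 y0.2 z45.1 yaw0.26 w0.3 F [-0.7 -0. ] -0.1
side 1086.0 (285, 328, 50, 31) [[284.6000061035156, 330.8999938964844], [333.70001220703125, 327.8999938964844], [335.3999938964844, 355.79998779296875], [286.29998779296875, 358.79998779296875]]
```

The tray has swung to nearly upright (its height in the side view shrank from 50 to 31 px). I carry it on over.

Request:
{"op": "servo_tool", "data": {
  "motion": [
    [0,[0.006,0,0],0],
    [0,[0.006,0,0],0],
    [0,[0.006,0,0.001],0],
    [0,[0.006,0,0.001],0],
    [0,[0,0,0],0]
  ]
}}

```text
clock: 13.15
eef_pos: [547.6, 228.2, 42.6]
eef_rot: [[-0.212, 0.977, -0.0], [0.977, 0.212, 0.0], [0.0, -0.0, -1.0]]
force: [-0.2, 0.4, 0.1]
width: 0.6
grasp_force: 0.0
```

```bash
python3 -c "
from h import *;st();tm()"
```

```text
t13.15 ramp x25.6 y0.5 z42.6 yaw0.25 w0.6 F [0.4 0.1] 0.1
side 2010.0 (287, 348, 51, 49) [[284.20001220703125, 351.20001220703125], [333.8999938964844, 347.3999938964844], [337.3999938964844, 393.70001220703125], [287.70001220703125, 397.5]]
```

Request:
{"op": "servo_tool", "data": {
  "motion": [
    [0,[0,0,-0.01],0],
    [0,[0,0,0],0],
    [0,[0,0,0],0],
    [0,[0,0,0],0]
  ]
}}

```text
clock: 13.6
eef_pos: [547.9, 227.3, 52.9]
eef_rot: [[-0.211, 0.977, 0.0], [0.977, 0.211, 0.0], [0.0, 0.0, -1.0]]
force: [0.7, 0.3, -0.4]
width: 0.4
grasp_force: 0.0
```

```bash
python3 -c "
from h import *;st();c=tm()
a=cv2.approxPolyDP(c,4,True)[:,0]
for p in a: print(p,(MR.T@(ray('side',p,34)[:2]-T)).round(1),(MR.T@(ray('side',p,18)[:2]-T)).round(1))
s=cv2.imread('pics/last_side.png');cv2.imwrite('pics/a6.png',cv2.resize(s[300:430,220:370],(692,600),interpolation=2))"
```

```text
t13.60 ramp x24.6 y0.4 z52.9 yaw0.19 w0.4 F [ 0.2 -0.7] -0.4
side 2002.5 (287, 348, 51, 50) [[284.20001220703125, 351.20001220703125], [333.8999938964844, 347.3999938964844], [337.3999938964844, 393.70001220703125], [287.70001220703125, 397.5]]
[331 348] [36.2 33.3] [25.2 34.9]
[287 351] [ 37.  -41.7] [ 26.1 -41.9]
[289 397] [121.6 -41.1] [112.7 -41.3]
[295 396] [120.6 -31.7] [111.6 -31.6]
[289 395] [118.2 -41. ] [109.2 -41.2]
[309 391] [113.6  -9.3] [104.5  -8.7]
[310 395] [120.5  -8.2] [111.6  -7.6]
[297 395] [119.1 -28.5] [110.1 -28.4]
[337 389] [113.3  35.2] [104.2  36.8]
```

View pics/a6.png

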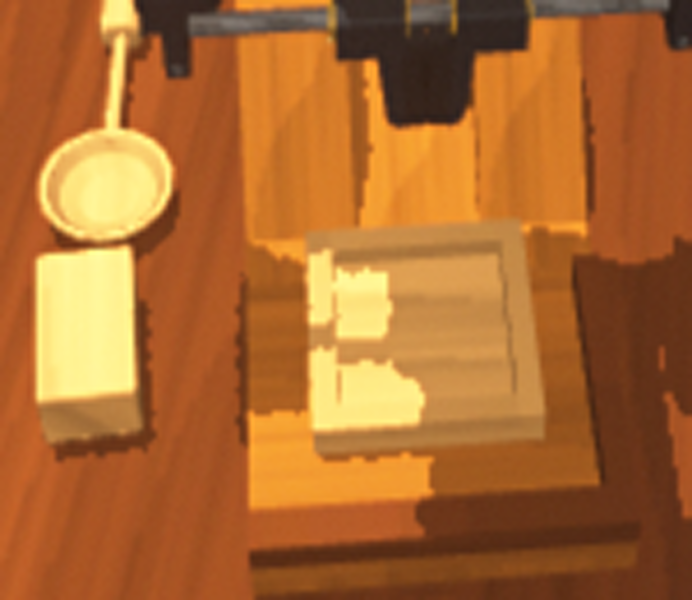

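The tray lies hollow up on the bed (crop 310–545 by 222–450), spanning about x 34..113 with y centre about -3. The spoon and offcut are untouched. I put the closed finger into the hollow and push on the inner rim, first toward the stop and then toward the fence.

Request:
{"op": "servo_tool", "data": {
  "motion": [
    [0,[0.015,0.002,0],0],
    [0,[0.015,0.002,0],0],
    [0,[0.015,0,0],0],
    [0,[0.014,0,0],0],
    [0,[0,0,0.015],0]
  ]
}}

```text
clock: 14.15
eef_pos: [539.5, 288.9, 39.2]
eef_rot: [[-0.214, 0.977, 0.003], [0.977, 0.214, 0.001], [0.001, 0.004, -1.0]]
force: [-0.2, 0.3, 0.6]
width: 0.5
grasp_force: 0.0
```

Request:
{"op": "servo_tool", "data": {
  "motion": [
    [0,[0,0,0.015],0],
    [0,[0,0,0.013],0],
    [0,[0,0,0.012],0],
    [0,[0,0,0.004],0],
    [0,[0,0,0],0]
  ]
}}

```text
clock: 14.65
eef_pos: [539.2, 285.9, -6.7]
eef_rot: [[-0.211, 0.977, -0.001], [0.977, 0.211, -0.0], [-0.0, -0.001, -1.0]]
force: [-0.6, -1.1, 0.8]
width: 0.3
grasp_force: 0.0
```

```bash
python3 -c "
from h import *;st();tm()"
```

```text
t14.65 ramp x83.8 y-3.2 z-6.7 yaw0.20 w0.3 F [-0.9  0.8] 0.8
side 2449.0 (274, 250, 74, 78) [[274.0, 253.0], [338.29998779296875, 245.10000610351562], [347.79998779296875, 322.70001220703125], [283.5, 330.6000061035156]]
```

Request:
{"op": "servo_tool", "data": {
  "motion": [
    [0,[0,0,0.002],0],
    [0,[0,0,0.0015],0],
    [0,[0.005,0,0],0],
    [0,[0.005,0,0],0],
    [0,[0,0,0],0]
  ]
}}

```text
clock: 15.2
eef_pos: [537.1, 296.5, -9.5]
eef_rot: [[-0.212, 0.977, 0.0], [0.977, 0.212, 0.0], [0.0, 0.0, -1.0]]
force: [-0.5, -0.3, -0.1]
width: 0.7
grasp_force: 0.0
```

Request:
{"op": "servo_tool", "data": {
  "motion": [
    [0,[0.005,0,0],0],
    [0,[0.005,0,0],0],
    [0,[0.005,0,0],0],
    [0,[0.005,0,0],0],
    [0,[0,0,0],0]
  ]
}}

```text
clock: 15.7
eef_pos: [532.8, 316.0, -9.7]
eef_rot: [[-0.212, 0.977, 0.0], [0.977, 0.212, 0.0], [0.0, 0.0, -1.0]]
force: [0.7, 0.2, -0.2]
width: 0.3
grasp_force: 0.0
```

```bash
python3 -c "
from h import *;st()
s=optics.grab_frame('side');cv2.imwrite('pics/a7.png',cv2.resize(s[300:430,220:370],(692,600),interpolation=2))"
```

```text
t15.70 ramp x114.5 y-3.2 z-9.7 yaw0.24 w0.3 F [ 0.1 -0.7] -0.2
```

View pics/a7.png

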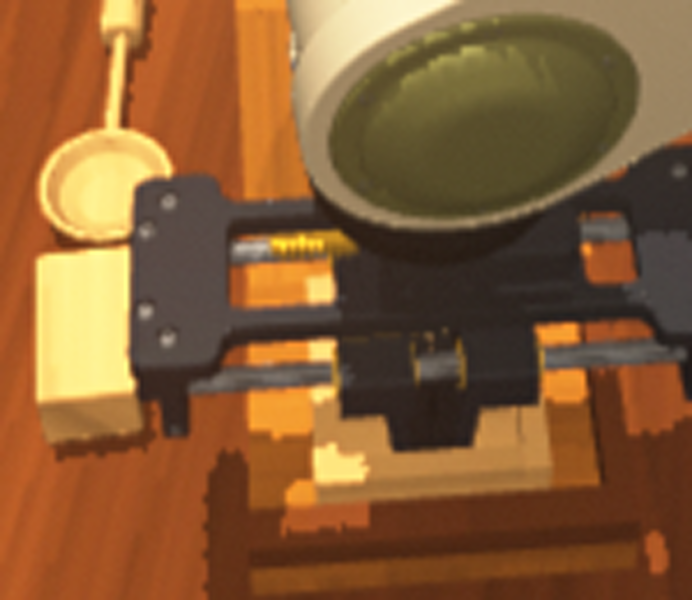

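The finger is in the hollow, pushing the tray toward the stop. Its lower edge is now at crop row 500, close to the stop, and the gripper clears the offcut. I continue in small steps, watching the force.

Request:
{"op": "servo_tool", "data": {
  "motion": [
    [0,[0.002,0,0],0],
    [0,[0.002,0,0],0],
    [0,[0.001,0,0],0],
    [0,[0,0,0],0]
  ]
}}

```text
clock: 16.15
eef_pos: [531.9, 320.2, -9.7]
eef_rot: [[-0.211, 0.977, -0.0], [0.977, 0.211, 0.0], [0.0, -0.0, -1.0]]
force: [-0.8, 0.1, -0.3]
width: 0.2
grasp_force: 0.0
```

Request:
{"op": "servo_tool", "data": {
  "motion": [
    [0,[0.001,0,0],0],
    [0,[0.001,0,0],0],
    [0,[0,0,0],0]
  ]
}}

```text
clock: 16.45
eef_pos: [531.5, 322.2, -9.6]
eef_rot: [[-0.211, 0.977, 0.0], [0.977, 0.211, 0.0], [0.0, 0.0, -1.0]]
force: [-0.0, 0.3, 0.4]
width: 0.5
grasp_force: 0.0
```

Request:
{"op": "servo_tool", "data": {
  "motion": [
    [0,[0.001,0,0],0],
    [0,[0,0,0],0]
  ]
}}

```text
clock: 16.65
eef_pos: [531.4, 322.8, -9.6]
eef_rot: [[-0.211, 0.977, 0.0], [0.977, 0.211, -0.001], [-0.001, -0.0, -1.0]]
force: [0.5, -2.2, -0.2]
width: 0.3
grasp_force: 1.3
```

```bash
python3 -c "
from h import *;st()"
```

```text
t16.65 ramp x121.4 y-3.3 z-9.6 yaw0.21 w0.3 F [-2.3 -0. ] -0.2
```

Request:
{"op": "servo_tool", "data": {
  "motion": [
    [0,[0.0007,0,0],0],
    [0,[0,0,0],0]
  ]
}}

```text
clock: 16.85
eef_pos: [531.4, 322.8, -9.7]
eef_rot: [[-0.211, 0.977, 0.0], [0.977, 0.211, -0.002], [-0.002, -0.0, -1.0]]
force: [0.7, -6.2, 0.4]
width: 0.5
grasp_force: 3.1
```

The tray is at the stop (force rises with no further movement). I back the finger off to the hollow's centre, then push toward the fence.

Request:
{"op": "servo_tool", "data": {
  "motion": [
    [0,[-0.007,0,0],0],
    [0,[-0.008,0,0],0],
    [0,[-0.007,0,0],0],
    [0,[0,-0.005,0],0],
    [0,[0,-0.005,0],0]
  ]
}}

```text
clock: 17.35
eef_pos: [525.7, 299.9, -9.7]
eef_rot: [[-0.211, 0.978, -0.0], [0.978, 0.211, 0.0], [0.0, -0.0, -1.0]]
force: [-0.7, -0.0, -0.1]
width: 0.6
grasp_force: 0.0
```

Request:
{"op": "servo_tool", "data": {
  "motion": [
    [0,[0,-0.005,0],0],
    [0,[0,-0.005,0],0],
    [0,[0,-0.004,0],0],
    [0,[0,-0.003,0],0],
    [0,[0,0,0],0]
  ]
}}

```text
clock: 17.85
eef_pos: [509.0, 296.6, -9.6]
eef_rot: [[-0.212, 0.977, -0.0], [0.977, 0.212, -0.0], [0.0, -0.0, -1.0]]
force: [0.0, -0.5, -0.3]
width: 0.7
grasp_force: 0.0
```

```bash
python3 -c "
from h import *;st()"
```

```text
t17.85 ramp x100.5 y24.0 z-9.6 yaw0.22 w0.7 F [-0.5  0.1] -0.3
```

Request:
{"op": "servo_tool", "data": {
  "motion": [
    [0,[0,-0.001,0],0],
    [0,[0,-0.001,0],0],
    [0,[0,0,0],0]
  ]
}}

```text
clock: 18.15
eef_pos: [507.5, 296.1, -9.6]
eef_rot: [[-0.211, 0.977, 0.0], [0.977, 0.211, 0.0], [0.0, 0.0, -1.0]]
force: [0.3, -0.1, 0.4]
width: 0.5
grasp_force: 0.1
```

Request:
{"op": "servo_tool", "data": {
  "motion": [
    [0,[0,-0.001,0],0],
    [0,[0,0,0],0]
  ]
}}

```text
clock: 18.35
eef_pos: [506.5, 295.9, -9.7]
eef_rot: [[-0.211, 0.977, 0.0], [0.977, 0.211, -0.0], [-0.0, -0.0, -1.0]]
force: [0.6, -0.2, -0.3]
width: 0.3
grasp_force: 0.1
```

Request:
{"op": "servo_tool", "data": {
  "motion": [
    [0,[0,-0.001,0],0],
    [0,[0,0,0],0]
  ]
}}

```text
clock: 18.55
eef_pos: [505.4, 295.6, -9.6]
eef_rot: [[-0.211, 0.977, -0.0], [0.977, 0.211, -0.0], [-0.0, -0.0, -1.0]]
force: [0.1, -0.5, 1.0]
width: 0.2
grasp_force: 0.1
```

Request:
{"op": "servo_tool", "data": {
  "motion": [
    [0,[0,-0.001,0],0],
    [0,[0,0,0],0]
  ]
}}

```text
clock: 18.75
eef_pos: [504.4, 295.4, -9.7]
eef_rot: [[-0.211, 0.977, -0.0], [0.977, 0.211, -0.0], [-0.0, -0.0, -1.0]]
force: [0.9, 0.1, 0.2]
width: 0.2
grasp_force: 0.1
```

Request:
{"op": "servo_tool", "data": {
  "motion": [
    [0,[0,-0.001,0],0],
    [0,[0,0,0],0]
  ]
}}

```text
clock: 18.95
eef_pos: [503.4, 295.2, -9.7]
eef_rot: [[-0.211, 0.977, -0.0], [0.977, 0.211, -0.0], [-0.0, -0.0, -1.0]]
force: [0.3, 0.1, 0.3]
width: -0.0
grasp_force: 0.0
```

Request:
{"op": "servo_tool", "data": {
  "motion": [
    [0,[0,-0.001,0],0],
    [0,[0,0,0],0]
  ]
}}

```text
clock: 19.15
eef_pos: [502.4, 295.0, -9.7]
eef_rot: [[-0.211, 0.977, -0.0], [0.977, 0.211, -0.0], [-0.0, -0.0, -1.0]]
force: [0.4, 0.8, 0.8]
width: 0.2
grasp_force: 0.0
```

```bash
python3 -c "
from h import *;st()"
```

```text
t19.15 ramp x100.3 y30.8 z-9.7 yaw0.20 w0.2 F [ 0.7 -0.6] 0.8
```

Request:
{"op": "servo_tool", "data": {
  "motion": [
    [0,[0,-0.001,0],0],
    [0,[0,0,0],0]
  ]
}}

```text
clock: 19.35
eef_pos: [502.1, 294.9, -9.5]
eef_rot: [[-0.211, 0.977, 0.001], [0.977, 0.211, 0.0], [0.0, 0.001, -1.0]]
force: [2.2, 1.0, -0.5]
width: 0.7
grasp_force: 1.4
```

Request:
{"op": "servo_tool", "data": {
  "motion": [
    [0,[0,-0.001,0],0],
    [0,[0,0,0],0]
  ]
}}

```text
clock: 19.55
eef_pos: [501.9, 294.9, -9.3]
eef_rot: [[-0.211, 0.977, 0.003], [0.977, 0.211, 0.001], [0.0, 0.003, -1.0]]
force: [6.3, 1.9, -2.5]
width: 0.3
grasp_force: 2.9
```

Request:
{"op": "servo_tool", "data": {
  "motion": [
    [0,[0,-0.001,0],0],
    [0,[0,0,0],0]
  ]
}}

```text
clock: 19.75
eef_pos: [501.8, 294.9, -9.0]
eef_rot: [[-0.211, 0.977, 0.005], [0.977, 0.211, 0.002], [0.0, 0.005, -1.0]]
force: [8.2, 2.2, -0.6]
width: 0.1
grasp_force: 4.0
```

```bash
python3 -c "
from h import *;st()
c=tm();print(c.reshape(-1,2)[:,1].max())"
```

```text
t19.75 ramp x100.3 y31.4 z-9.0 yaw0.19 w0.1 F [ 0.5 -8.5] -0.6
side 2124.0 (299, 250, 51, 88) [[298.70001220703125, 251.8000030517578], [338.0, 246.6999969482422], [349.70001220703125, 336.3999938964844], [310.3999938964844, 341.5]]
337
```

At the fence (8.5 N, no further movement). I back off to the middle and nudge once more against the stop.

Request:
{"op": "servo_tool", "data": {
  "motion": [
    [0,[0,0.009,0],0],
    [0,[0,0.009,0],0],
    [0,[0.007,0,0],0],
    [0,[0.006,0,0],0],
    [0,[0.005,0,0],0]
  ]
}}

```text
clock: 20.3
eef_pos: [512.8, 316.5, -9.9]
eef_rot: [[-0.212, 0.977, -0.001], [0.977, 0.212, -0.0], [-0.0, -0.001, -1.0]]
force: [0.7, -0.4, 0.1]
width: 0.6
grasp_force: 0.0
```

Request:
{"op": "servo_tool", "data": {
  "motion": [
    [0,[0.001,0,0],0],
    [0,[0.001,0,0],0],
    [0,[0,0,0],0]
  ]
}}

```text
clock: 20.6
eef_pos: [512.9, 317.8, -9.6]
eef_rot: [[-0.212, 0.977, -0.0], [0.977, 0.212, -0.0], [-0.0, -0.0, -1.0]]
force: [-0.3, -0.3, 0.1]
width: 0.3
grasp_force: 0.0
```

Request:
{"op": "servo_tool", "data": {
  "motion": [
    [0,[0.001,0,0],0],
    [0,[0,0,0],0]
  ]
}}

```text
clock: 20.8
eef_pos: [512.8, 318.7, -9.7]
eef_rot: [[-0.211, 0.977, -0.0], [0.977, 0.211, -0.0], [-0.0, -0.0, -1.0]]
force: [0.3, 0.4, 0.1]
width: 0.1
grasp_force: 0.0
```

```bash
python3 -c "
from h import *;st()"
```

```text
t20.80 ramp x121.3 y15.7 z-9.7 yaw0.20 w0.1 F [ 0.3 -0.4] 0.1
```

Request:
{"op": "servo_tool", "data": {
  "motion": [
    [0,[0.001,0,0],0],
    [0,[0,0,0],0]
  ]
}}

```text
clock: 21.0
eef_pos: [512.8, 318.8, -9.6]
eef_rot: [[-0.211, 0.977, 0.0], [0.977, 0.211, -0.002], [-0.002, -0.0, -1.0]]
force: [1.5, -4.5, 0.8]
width: 0.6
grasp_force: 2.6
```

Request:
{"op": "servo_tool", "data": {
  "motion": [
    [0,[0.001,0,0],0],
    [0,[0,0,0],0]
  ]
}}

```text
clock: 21.2
eef_pos: [512.8, 318.9, -9.6]
eef_rot: [[-0.211, 0.977, 0.0], [0.977, 0.211, -0.003], [-0.003, -0.001, -1.0]]
force: [1.0, -9.9, 1.8]
width: 0.9
grasp_force: 5.0
```

```bash
python3 -c "
from h import *;st()"
```

```text
t21.20 ramp x121.5 y15.7 z-9.6 yaw0.20 w0.9 F [-9.9  1.1] 1.8
```

Flush at the stop again. I back off, lift, retreat uphill and check from both cameras.

Request:
{"op": "servo_tool", "data": {
  "motion": [
    [0,[-0.006,0,0],0],
    [0,[-0.006,0,0],0],
    [0,[0,0,-0.02],0],
    [0,[0,0,-0.04],0],
    [0,[0,0,-0.04],0]
  ]
}}

```text
clock: 21.7
eef_pos: [514.6, 308.6, 91.2]
eef_rot: [[-0.211, 0.977, -0.002], [0.977, 0.211, -0.0], [0.0, -0.002, -1.0]]
force: [0.5, 0.3, 0.7]
width: 0.5
grasp_force: 0.0
```

Request:
{"op": "servo_tool", "data": {
  "motion": [
    [0,[-0.045,0,-0.015],0],
    [0,[-0.045,0,0],0],
    [0,[-0.045,0,0],0],
    [0,[-0.045,0,0],0],
    [0,[0,0,0],0]
  ]
}}

```text
clock: 22.2
eef_pos: [554.1, 128.5, 105.4]
eef_rot: [[-0.206, 0.979, 0.001], [0.979, 0.206, -0.001], [-0.001, 0.0, -1.0]]
force: [-0.3, 1.0, -0.1]
width: 0.4
grasp_force: 0.0
```

Run:
```python
from h import *
st()
c=tm('top');c2=tm('side')
for n,k in(('top',c),('side',c2)):
    b=cv2.boxPoints(cv2.minAreaRect(k));print(n,[(MR.T@(ray(n,p,34)[:2]-T)).round(1).tolist() for p in b])
# offcut/spoon compare before/after
for n,f0 in(('side','pics/side0.png'),):
    a=cv2.imread(f0)[260:405,225:262].astype(int);b=cv2.imread('pics/last_side.png')[260:405,225:262].astype(int)
    print('diff',np.abs(a-b).mean(),(np.abs(a-b).max(2)>60).sum())
for x in(61,141):
  for y in(-25,55): print('exp',x,y,proj('top',[*(MR@[x,y]+T),34]).round(1),proj('side',[*(MR@[x,y]+T),34]).round(1))
```

```text
t22.20 ramp x-73.3 y14.8 z105.4 yaw-0.11 w0.4 F [1.  0.1] -0.1
top 6140.0 (142, 189, 123, 92) [[136.8000030517578, 216.60000610351562], [263.8999938964844, 188.39999389648438], [278.20001220703125, 253.0], [151.1999969482422, 281.20001220703125]]
side 2083.5 (297, 361, 54, 47) [[295.70001220703125, 362.3999938964844], [346.79998779296875, 358.6000061035156], [350.1000061035156, 404.0], [299.0, 407.70001220703125]]
top [[151.9, -68.7], [-112.1, -77.5], [-117.1, 59.4], [140.7, 66.8]]
side [[60.2, -28.1], [58.9, 57.6], [139.9, 52.7], [140.5, -26.4]]
diff 2.0580925753339545 0
exp 61 -25 [184.1 229. ] [297.5 362.7]
exp 61 55 [190.  267.7] [345.4 359.8]
exp 141 -25 [144.9 236.4] [299.9 408. ]
exp 141 55 [150.2 275.4] [351.7 404.5]
```

Run:
```python
from h import *
s=cv2.imread('pics/last_top.png');h=cv2.cvtColor(s,cv2.COLOR_BGR2HSV)
m=((h[...,1]<140)&(h[...,2]>150)).astype('u1')*255;m[:205]=0;m[:,:138]=0;m[:,215:]=0;m[290:]=0
cs,_=cv2.findContours(m,0,2);c=max(cs,key=cv2.contourArea);r=cv2.minAreaRect(c);print(cv2.contourArea(c),r)
print([(p.round(1).tolist(),(MR.T@(ray('top',p,34)[:2]-T)).round(1).tolist()) for p in cv2.boxPoints(r)])
```

```text
4311.0 ((176.0, 247.0), (84.0, 76.0), 90.0)
[([138.0, 205.0], [146.4, -92.2]), ([214.0, 205.0], [-6.1, -62.5]), ([214.0, 289.0], [20.5, 105.8]), ([138.0, 289.0], [168.3, 77.1])]
```

```bash
python3 -c "
from cell import ticket
print(ticket.sign_off())"
```

```text
the job is handed in; nothing more can be done
None
```

The tray lies hollow up on the bed, pushed against the end stop and side fence until the force rose at each. The side camera agrees to within about 2–3 mm (the top view was unusable for the final check), the spoon and offcut are unmoved, and the job was handed in at about 22 s without a verdict being returned.

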